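Lock the lost-property toy chest and check the lid holds

ROBOT

A 6-joint arm with a two-finger parallel gripper is mounted at the origin on the work surface. World frame = base frame: x ahead of the robot, y to its left, z up, the work surface at z = 0. Lengths are in mm, angles in rad, forces in N, time in s.
With the tool pointing down it reaches from about 250 to 800 mm from the base axis. Payload 8.5 kg.
Tool frame: the origin (TCP) lies at the very end of the fingers, on their centre line; the grasp point (between the pads) lies 19 mm behind it; y points along the fingers, z is the direction in which the jaws open and shut, and the axes are right-handed (so a half turn about y gives the same grasp; the last joint's range is limited). The gripper opens to 85 mm and grips with 20 to 120 N. Pads are 22 mm wide; open, the fingers measure 114 mm over their backs; the gripper's body (76 mm by 85 mm) begins 54 mm behind the grasp point. The pads swing forward as they close: fully open they stand 13 mm farther back than shut.
Start: joints at [-1.1, 0.238, -0.013, 1.319, 0, 1.571], TCP at [238.117, -467.842, 203.276] pointing down, gripper open.
Joint ranges: [-2.66, 2.66], [-1.03, 1.9], [-1.14, 1.46], [-1.82, 2.27], [-1.45, 1.34], [-3.14, 3.14]. Speed limits (rad/s): [2.22, 2.22, 2.79, 3.14, 3.14, 3.14].

INTERFACE

Orientations are given as a 3x3 rotation matrix whose columns are the frame's x, y, z axes.
In Python, from bench import manip gives the robot as it stands.
- The arm moves only by the tool arm_command, never from a script. Its argument "deltas" is a list of rows, each an object of numbers: "x", "y", "z": the shift along the tool's x, y, z in m; "yaw": the turn about the tool's y in rad. A call has 1 to 12 rows; each row shifts and turns the pose as measured when the row begins, along the tool's axes as they then stand; what a row does not reach is not made up. A row lasts 1/8 s, in which the tool goes at most 62.5 mm and 10.7 degrees, less where a joint would pass 70% of its speed; a pose out of reach is approached as far as the arm can. A call is refused whole if a number of a shift passes 0.0625 or a number of a turn 0.188, either way. A call with a gripper value outside its range is refused whole. "claw" is the finger opening in m, from 0 to 0.0854, set as the call begins (left out, the last holds). The fingers move at their own pace and stop on an object; the grip force is fixed at half the most. Time passes only in rows, so rows that do not move let the fingers close. It gives the time, the measured TCP pose, the force and the opening at its end, in the units of the state.
- manip.state(): the state, without advancing time (a new reading comes with each control period).
- manip.snapshot(name): name is "scene" or "top" or "wrist"; returns a dict with "image" (420x560x3 uint8, red, green, blue), "depth" (420x560 float32, mm along the optical axis (not along the pixel's ray), 0 where there is no reading), "fovy" (degrees; the focal length in pixels is half the picture's height over the tangent of half this angle, whatever the lens; pixels are square), "cx", "cy" (the principal point, pixels), "world_to_cam" (4x4, takes a point from world to camera coordinates). Camera axes: x right, y down, z forward; pixel columns grow to the right and rows downward; lengths in mm; the calibration is good to about 2 mm. A picture is of the moment at which its call begins.
- manip.hand_in(): hands the job in, once; it reports no verdict.
The state is a dict: "time_s": time; "joint_pos": joint angles; "dq": joint speeds; "tau": joint torques, N m; "eef_pos": TCP position; "tool_rot": TCP orientation; "contact_force": force on the tool from outside, world axes, zero at the start; "torque": the same for the moment, N m; "width": finger opening in mm.
Only numpy, scipy, OpenCV 4.12 (cv2) and the standard library are available. Lean on these libraries where they do the work, as an engineer would, in place of code of your own. Each camera call takes 0.05 s, during which the arm holds its last target.

TASK

The pine toy chest on the lost property table is shut but not locked: slide the flush lock bolt in the recessed slot of its lid all the way towards the chest's front. Then tug the lid upwards to check that the lock holds, and let it settle shut with the bolt still home. Leave the other things on the table where they are.

Things in the scene. Friction and masses are not known exactly. Their poses are not given: they have to be found in the camera images.
- chest: Pine toy chest, fixed to the table: 200 mm deep (x), 280 mm wide (y), 115 mm high, plus a 24 mm lid whose upper face is 139 mm above the table. Origin: centre of its underside; x from its front to its hinged back, y to its left seen from before the front, z up. The front faces the robot within 0.35 rad of yaw. The hook and eye hanging open on the front plays no part.
- keeper (a point): Middle of the brass keeper bar on the chest's front, 133 mm above the table, at chest x = -124, y = -70 mm: two posts and a bar, 42 mm wide, standing out to 35 mm from the front face, lower than the lid's upper face. The bolt's tongue slides under the bar.
- lid (a joint): Lid hinge along the chest's back edge (parallel to chest y, at x = +100 mm, 115 mm above the table), rad: 0 shut (as at the start), grows to 1.5 as the front edge rises. The lid, about 0.5 kg, falls shut when let go. With the bolt home it has about 0.035 rad of play (the handle rises about 5 mm) before the bolt meets the keeper bar and stops it.
- lid_handle (a point): Centre of the lid's wooden bar handle, 34 mm above the lid's upper face: round bar 14 mm thick, 90 mm long along chest y, on two 12 mm posts 36 mm either side of this point; 27 mm free below the bar. At chest x = -50, y = +70 mm with the lid shut; axes then parallel to the chest's.
- bolt (a joint): The sliding lock bolt in the lid, m: 0 fully back (unlocked), 0.030 fully home at its stop (locked). It slides towards the chest's front (chest -x). Starts anywhere from 0 to 0.008. Friction about 2 N, no spring; it stays where it is left.
- bolt_thumb (a point): Centre of the top of the bolt's steel thumb ridge, 10 mm long (chest x), 33 mm wide (y), 11 mm tall, its top 0.5 mm below the lid's upper face. At chest x = -33 mm minus the joint value, y = -70 mm. Behind it (towards the hinge) at least 42 mm of open slot lets a fingertip in to push it. Axes parallel to the chest's with the lid shut.
- slot (a point): Centre of the mouth of the slot in the lid, level with the lid's upper face, at chest x = -28, y = -70 mm: a recess 84 mm long (chest x), 36 mm wide (y), 12 mm deep with a dark floor and a thin steel surround. The thumb ridge runs in it.
- watering_can: Bystander: green plastic toy watering can, about 180 mm long and 130 mm high; origin at the centre of its underside. To be left alone.
- skittle: Bystander: turned wooden skittle, 62 mm across, 170 mm high, standing; origin at the centre of its underside. To be left alone.
- yoyo: Bystander: steel yo-yo lying flat, 58 mm across, 34 mm high; origin at the centre of its underside. To be left alone.
- pencil_tin: Bystander: navy pencil case tin, 77 x 192 x 34 mm; origin at the centre of its underside. To be left alone.
- drink_bottle: Bystander: metal drink bottle, 66 mm across, 180 mm high; origin at the centre of its underside. To be left alone.
- mug: Bystander: white china mug, 80 mm across, 90 mm high; origin at the centre of its underside. To be left alone.
- book: Bystander: grey hardback book lying flat, 140 x 200 x 18 mm; origin at the centre of its underside. To be left alone.

How it is judged:
By the outcome, as a careful person would: the job done as asked, in the order asked, and still so for the second after the job is handed in, with the robot touching nothing.
It also fails if it takes over 48 s, if anything falls off the work surface, if the arm or the gripper's body presses on something with over 40 N, if the wrist force passes 120 N, or if a joint passes its speed limit or range.

## Working session

There is one attempt and no reset: what is moved stays moved. The work goes in short steps, Python scripts to look and compute and a tool call to move; the robot and the scene stay as the last step left them, time stands still between calls to the robot, and variables do not carry over. Pictures are saved under pics/ and viewed, and the job is handed in when it is done.

Besides the shell and the picture viewer there is one more tool, called after ">>>" by a JSON object that holds its "name" and its "arguments". arm_command: Moves the arm, as the interface text tells. Its arguments: {"type":"object","properties":{"deltas":{"type":"array","items":{"type":"object","properties":{"x":{"type":"number"},"y":{"type":"number"},"z":{"type":"number"},"yaw":{"type":"number"}}}},"claw":{"type":"number"}},"required":["deltas"]}

```bash
mkdir -p pics; cat > h.py <<'E'
from bench import manip
import numpy as np, cv2
def snap(n,f):
    s=manip.snapshot(n); cv2.imwrite('pics/%s.png'%f,s['image'][:,:,::-1]); np.savez('pics/%s.npz'%f,**s); return s
def unproj(s,u,v,d=None):
    f=210/np.tan(np.radians(float(s['fovy']))/2)
    if d is None: d=float(s['depth'][int(round(v)),int(round(u))])
    p=np.array([(u-s['cx'])/f*d,(v-s['cy'])/f*d,d,1]); return (np.linalg.inv(s['world_to_cam'])@p)[:3]
def onplane(s,u,v,z):
    a=unproj(s,u,v,100.);b=unproj(s,u,v,1000.); return a+(b-a)*(z-a[2])/(b[2]-a[2])
def proj(s,p):
    f=210/np.tan(np.radians(float(s['fovy']))/2)
    c=s['world_to_cam']@np.append(p,1); return c[0]/c[2]*f+s['cx'],c[1]/c[2]*f+s['cy']
E
python3 - <<'E'
from h import *
for n in ('scene','top'): s=snap(n,n+'0')
st=manip.state(); print(st)
E
```

```text
{'time_s': 0.1, 'joint_pos': array([-1.09997333e+00,  2.38719100e-01, -1.41408069e-02,  1.31928083e+00,
       -2.84845033e-05,  1.57079510e+00]), 'dq': array([-6.40420189e-05, -2.26345842e-03,  2.91390628e-03,  3.16975216e-04,
       -3.26101411e-04, -1.11099941e-03]), 'tau': array([ 9.30534661e-04, -5.39717567e+01,  3.46997666e+01,  1.34869100e-02,
        4.66943050e-05, -1.47343701e-05]), 'eef_pos': array([ 237.94564467, -467.49619045,  202.75421588]), 'tool_rot': array([[-8.91194692e-01, -6.35235539e-04,  4.53620566e-01],
       [-4.53621010e-01,  1.18520907e-03, -8.91193904e-01],
       [ 2.84828325e-05, -9.99999096e-01, -1.34440822e-03]]), 'contact_force': array([-0.06409159, -0.04342446,  0.10660616]), 'torque': array([-1.02752675e-02, -8.02872761e-03, -2.35765179e-05]), 'width': 85.26592146384411}
```

View pics/scene0.png

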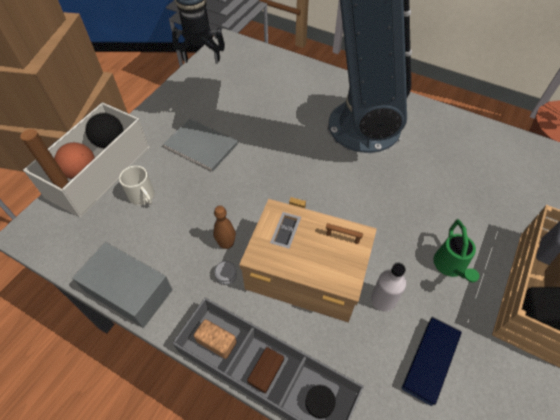

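View pics/top0.png

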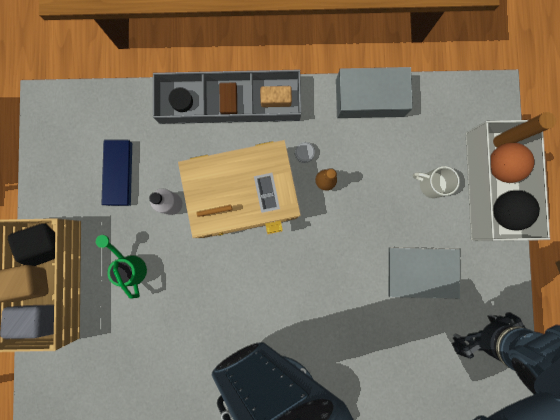

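The scene view shows the chest from its hinge side. In the top view the lid runs about (180,160)–(299,218), with the slot near (267,193), the handle near (218,210) and the keeper at (274,228). I'll enlarge the lid to get its corners.

```bash
python3 - <<'E'
from h import *
s=dict(np.load('pics/top0.npz'))
c=s['image'][130:250,165:315,::-1]; cv2.imwrite('pics/c0.png',cv2.resize(c,None,fx=5,fy=5,interpolation=cv2.INTER_CUBIC))
d=s['depth'];f=210/np.tan(np.radians(float(s['fovy']))/2)
v,u=np.mgrid[0:420,0:560]
P=np.stack([(u-s['cx'])/f*d,(v-s['cy'])/f*d,d,np.ones_like(d)],-1)@np.linalg.inv(s['world_to_cam']).T
np.save('pics/P.npy',P)
m=(abs(P[...,2]-139)<6)&(u>170)&(u<310)&(v>130)&(v<250)
m=cv2.morphologyEx(m.astype(np.uint8),cv2.MORPH_OPEN,np.ones((3,3)))
n,l,stt,_=cv2.connectedComponentsWithStats(m); k=1+np.argmax(stt[1:,4]); m=l==k
print(m.sum(),np.median(P[m][:,2]), s['world_to_cam'])
r=cv2.minAreaRect(P[m][:,:2].astype(np.float32)); print(r)
E
```

```text
7771 138.72532972429985 [[-1.95800118e-02 -9.99790306e-01 -5.99731430e-03  3.70128813e+00]
 [-9.97435947e-01  1.99461799e-02 -6.87290514e-02  5.37466281e+02]
 [ 6.88342628e-02  4.63622123e-03 -9.97617336e-01  1.25359070e+03]
 [ 0.00000000e+00  0.00000000e+00  0.00000000e+00  1.00000000e+00]]
((588.8857421875, 84.40428161621094), (205.96310424804688, 288.3097229003906), 10.574706077575684)
```

View pics/c0.png

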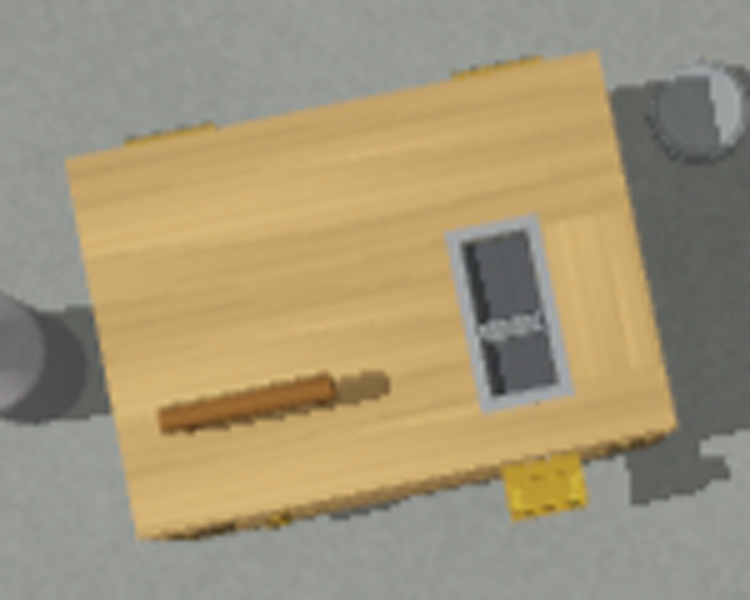

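The enlarged crop (×5) shows the lid corners at (67,158), (598,52), (677,428) and (140,540). The slot interior runs from about (495,238) to (523,390), the ridge is near (512,325), and the handle bar goes from (160,420) to (333,387).

```bash
python3 - <<'E'
from h import *
s=dict(np.load('pics/top0.npz'))
F=lambda a,b,z:onplane(s,a/5+165-.4,b/5+130-.4,z)[:2]
C=np.array([F(*p,139) for p in [(67,158),(598,52),(677,428),(140,540)]]); print(C)
print(np.linalg.norm(np.roll(C,-1,0)-C,axis=1)); c=C.mean(0)
ex=(C[0]+C[1]-C[2]-C[3]);yaw=np.arctan2(ex[1],ex[0]);ey=C[0]+C[3]-C[1]-C[2];yaw2=np.arctan2(-ey[0],ey[1]);print(c,yaw,yaw2)
y=(yaw+yaw2)/2;R=np.array([[np.cos(y),-np.sin(y)],[np.sin(y),np.cos(y)]])
for n,p,z in [('ridge',(512,325),138.5),('slotb',(497,226),139),('slotf',(527,402),139),('hL',(160,420),180),('hR',(333,387),180),('keep',(545,485),138)]:
  print(n,F(*p,z),R.T@(F(*p,z)-c))
for n,p in [('slot',(-28,-70)),('handle',(-50,70)),('keeper',(-124,-70))]: print(n,c+R@p)
P=np.load('pics/P.npy')
for n,(a,b,c_,d) in dict(can=(225,300,95,150),bottle=(185,215,145,182),skittle=(165,192,312,340),yoyo=(140,164,295,318)).items():
  q=P[a:b,c_:d].reshape(-1,4);q=q[(q[:,2]>8)&(q[:,2]<250)];print(n,q.min(0)[:3],q.max(0)[:3])
E
```

```text
[[662.77201647 242.66362899]
 [713.66642989 -39.15621285]
 [513.43939604 -76.24769939]
 [460.46111019 205.42707905]]
[286.37853371 203.633601   286.61364165 205.70917201]
[587.58473815  83.17169895] 0.18259190002570727 0.18229027262888098
ridge [569.3824373    9.09302844] [-31.34035458 -69.54678537]
slotb [621.89112339  16.01402572] [ 21.55256474 -72.26733769]
slotf [528.64354298   1.97696554] [-72.69420759 -69.1534627 ]
hL [520.42227779 187.09976854] [-47.19207352 114.38858302]
hR [535.39545062  99.40443927] [-48.3780231   25.43207565]
keep [485.02106201  -6.59562649] [-117.14804957  -69.66932513]
slot [572.74958151   9.2533783 ]
handle [525.71440343 142.93842617]
keeper [478.34282293  -8.16396746]
can [290.42719927 360.10187156   8.037051  ] [472.46167657 499.02777127 132.7107476 ]
bottle [530.74797038 260.41654891   9.93146026] [595.55752366 325.3056483  185.04800262]
skittle [ 588.24299229 -185.13345543    8.4906042 ] [ 658.66474576 -121.94327477  171.97431873]
yoyo [ 676.09215814 -127.73286036    8.19580444] [732.33962164 -71.90318016  40.80966976]
```

>>> {"name": "arm_command", "arguments": {"claw": 0, "deltas": [{"y": -0.05, "yaw": -0.183}, {"y": -0.05, "yaw": -0.183}, {"yaw": -0.183}, {"yaw": -0.183}, {"yaw": -0.183}, {"yaw": -0.183}, {"yaw": -0.183}]}}

```text
invalid input at $.deltas[0]: expected keys x, y, z, yaw
```

```bash
cat >> h.py <<'E'
CC=np.array([587.6,83.2]);YAW=.1825
def chest(p,z): 
    R=np.array([[np.cos(YAW),-np.sin(YAW)],[np.sin(YAW),np.cos(YAW)]]); return np.append(CC+R@p,z)
def to(t):
    st=manip.state();R=st['tool_rot'];th=np.arctan2(R[1,2],R[0,2])
    print('t',st['time_s'],'pos',st['eef_pos'].round(1),'F',st['contact_force'].round(1),'w',round(st['width'],1),'yaw needed',round(th-YAW,4),'delta tool',(R.T@(t-st['eef_pos'])).round(1))
E
python3 -c "
from h import *
to(chest((-6,-70),300))"
```

```text
t 0.1 pos [ 237.9 -467.5  202.8] F [-0.1 -0.   0.1] w 85.3 yaw needed -1.2825 delta tool [-535.8  -96.9 -266.9]
```

All four keys are needed.

>>> {"name": "arm_command", "arguments": {"claw": 0, "deltas": [{"x": 0, "y": -0.05, "z": 0, "yaw": -0.183}, {"x": 0, "y": -0.05, "z": 0, "yaw": -0.183}, {"x": 0, "y": 0, "z": 0, "yaw": -0.183}, {"x": 0, "y": 0, "z": 0, "yaw": -0.183}, {"x": 0, "y": 0, "z": 0, "yaw": -0.183}, {"x": 0, "y": 0, "z": 0, "yaw": -0.183}, {"x": 0, "y": 0, "z": 0, "yaw": -0.183}]}}

```text
time_s: 0.98
eef_pos: [237.3, -466.2, 303.2]
tool_rot: [[0.211, -0.003, 0.977], [-0.977, 0.007, 0.211], [-0.007, -1.0, -0.002]]
contact_force: [0.2, 0.2, -0.3]
width: -0.1
```

```bash
python3 -c "
from h import *
to(chest((-6,-70),300))"
```

```text
t 0.975 pos [ 237.3 -466.2  303.2] F [ 0.2  0.2 -0.3] w -0.1 yaw needed 0.0304 delta tool [-393.2    5.2  450.4]
```

>>> {"name": "arm_command", "arguments": {"claw": 0, "deltas": [{"x": -0.034, "y": 0, "z": 0.037, "yaw": 0.03}, {"x": -0.034, "y": 0, "z": 0.037, "yaw": 0}, {"x": -0.034, "y": 0, "z": 0.037, "yaw": 0}, {"x": -0.034, "y": 0, "z": 0.037, "yaw": 0}, {"x": -0.034, "y": 0, "z": 0.037, "yaw": 0}, {"x": -0.034, "y": 0, "z": 0.037, "yaw": 0}, {"x": -0.034, "y": 0, "z": 0.037, "yaw": 0}, {"x": -0.034, "y": 0, "z": 0.037, "yaw": 0}, {"x": -0.034, "y": 0, "z": 0.037, "yaw": 0}, {"x": -0.034, "y": 0, "z": 0.037, "yaw": 0}, {"x": -0.034, "y": 0, "z": 0.037, "yaw": 0}]}}

```text
time_s: 2.35
eef_pos: [574.6, -11.1, 301.3]
tool_rot: [[0.179, -0.008, 0.984], [-0.984, 0.009, 0.179], [-0.011, -1.0, -0.006]]
contact_force: [1.0, -0.2, 0.1]
width: -0.0
```

```bash
python3 -c "
from h import *
to(chest((-6,-70),250))
s=snap('wrist','w0')"
```

```text
t 2.35 pos [574.6 -11.1 301.3] F [ 1.  -0.2  0.1] w -0.0 yaw needed -0.0022 delta tool [-19.9  51.4  24.1]
```

View pics/w0.png

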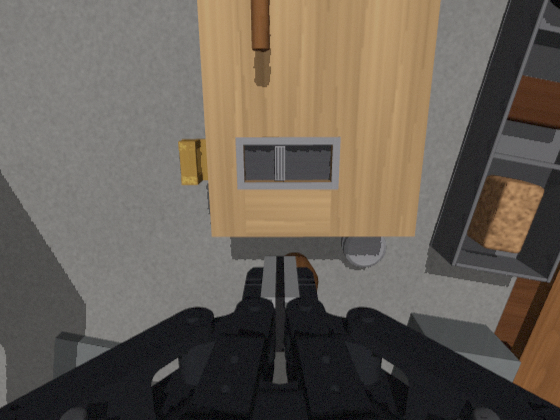

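The wrist view shows the chest front on the left. The slot interior spans columns 244–332 and rows 146–182, the ridge is at columns 275–286 (centre about (280,163)), and the keeper bar is near (189,161).

```bash
python3 - <<'E'
from h import *
s=dict(np.load('pics/w0.npz'))
cv2.imwrite('pics/w0c.png',cv2.resize(s['image'][120:245,170:345,::-1],None,fx=4.5,fy=4.5,interpolation=cv2.INTER_CUBIC))
R=np.array([[np.cos(YAW),-np.sin(YAW)],[np.sin(YAW),np.cos(YAW)]])
for n,u,v,z in [('slotf',244,164,139),('slotb',332,164,139),('right',288,145.5,139),('left',288,182.5,139),('ridgef',275,163,138.5),('ridgeb',286,163,138.5),('lidfr',212,236,139),('lidbr',414,236,139),('keep',189,161,138)]:
  p=onplane(s,u,v,z); print(n,p.round(1),(R.T@(p[:2]-CC)).round(1))
E
```

```text
slotf [537.6   1.6 139. ] [-63.9 -71.2]
slotb [620.2  16.7 139. ] [ 20.  -71.3]
right [575.7  26.3 139. ] [-22.  -53.8]
left [582.3  -8.5 139. ] [-21.9 -89.2]
ridgef [566.6   7.8 138.5] [-34.3 -70.3]
ridgeb [576.9   9.7 138.5] [-23.8 -70.4]
lidfr [516.8 -76.8 139. ] [ -98.7 -144.4]
lidbr [717.7 -39.8 139. ] [ 105.7 -144.5]
keep [485.4  -5.2 138. ] [-116.6  -68.3]
```

View pics/w0c.png

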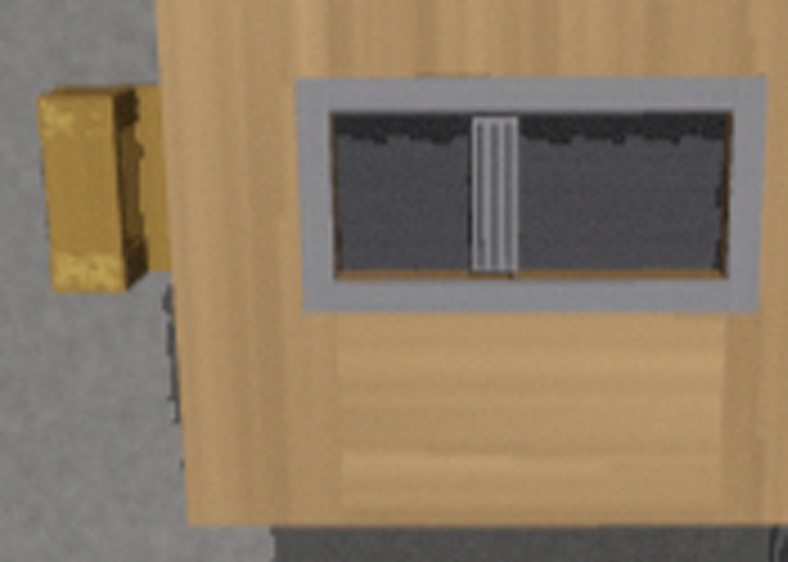

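>>> {"name": "arm_command", "arguments": {"claw": 0, "deltas": [{"x": -0.01, "y": 0.035, "z": 0.013, "yaw": 0}, {"x": -0.01, "y": 0.035, "z": 0.013, "yaw": 0}, {"x": 0, "y": 0.035, "z": 0, "yaw": 0}, {"x": 0, "y": 0, "z": 0, "yaw": 0}]}}

```text
time_s: 2.9
eef_pos: [599.7, 22.2, 190.3]
tool_rot: [[0.186, -0.011, 0.983], [-0.983, 0.012, 0.186], [-0.013, -1.0, -0.008]]
contact_force: [0.1, -0.3, -0.3]
width: 0.0
```

```bash
python3 -c "
from h import *
to(chest((-3.5,-70.7),150)); print(manip.state()['tool_rot'].round(4))
s=snap('wrist','w1');s=snap('scene','s1')
cv2.imwrite('pics/s1c.png',cv2.resize(s['image'][150:330,210:400,::-1],None,fx=4,fy=3.3,interpolation=cv2.INTER_CUBIC))"
```

```text
t 2.9 pos [599.7  22.2 190.3] F [ 0.1 -0.3 -0.3] w 0.0 yaw needed 0.0043 delta tool [ 9.1 40.3 -4.1]
[[ 0.1856 -0.0107  0.9826]
 [-0.9825  0.0116  0.1857]
 [-0.0134 -0.9999 -0.0083]]
```

View pics/w1.png

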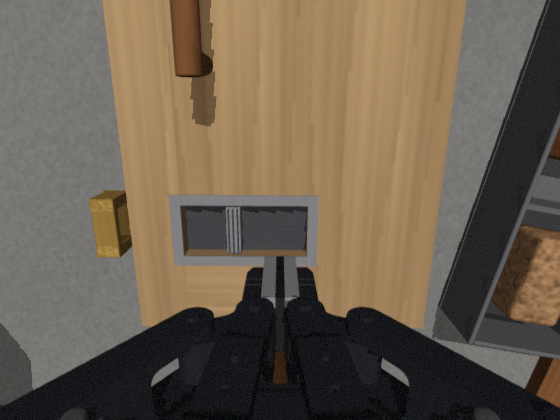

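View pics/s1c.png

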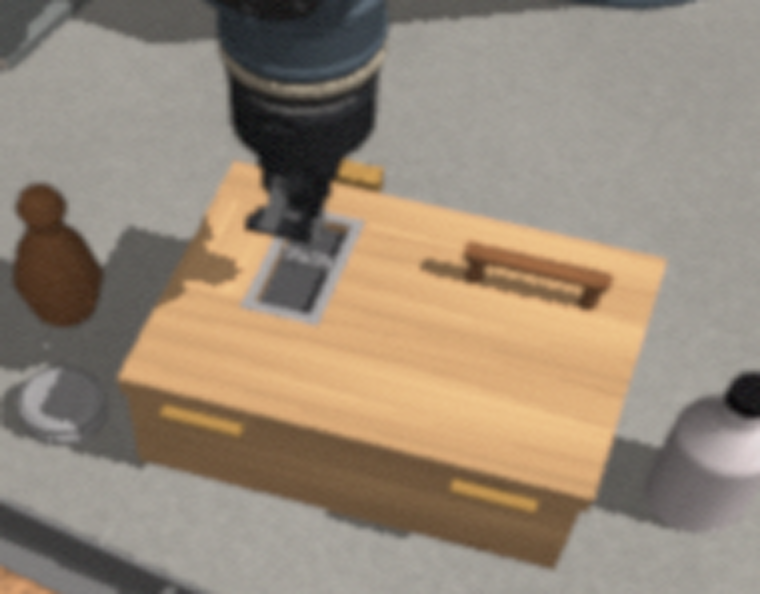

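In the wrist view the slot interior spans columns 184–307 and rows 206–252, with the ridge at columns 227–241. The fingertips are at (280,258).

```bash
python3 - <<'E'
from h import *
s=dict(np.load('pics/w1.npz'))
R=np.array([[np.cos(YAW),-np.sin(YAW)],[np.sin(YAW),np.cos(YAW)]])
for n,u,v,z in [('slotf',183,230,139),('slotb',307.5,230,139),('right',246,206,139),('left',246,257,139),('ridgef',226,230,138.5),('ridgeb',242,230,138.5),('lidfr',143,327,139),('lidbr',433,326,139)]:
  p=onplane(s,u,v,z); print(n,p.round(1),(R.T@(p[:2]-CC)).round(1))
print('tcp proj',proj(s,np.array([599.7,22.2,190.3])))
cv2.imwrite('pics/w1c.png',cv2.resize(s['image'][180:310,160:330,::-1],None,fx=4.5,fy=4.5,interpolation=cv2.INTER_CUBIC))
print(s['depth'][262,270],s['depth'][262,292])
E
```

```text
slotf [537.6   2.6 139. ] [-63.8 -70.2]
slotb [620.   18.3 139. ] [ 20.1 -69.7]
right [576.7  27.1 139. ] [-20.9 -53.2]
left [582.5  -8.9 139. ] [-21.8 -89.7]
ridgef [566.    7.8 138.5] [-34.9 -70.2]
ridgeb [576.7   9.9 138.5] [-24.1 -70.1]
lidfr [516.9 -78.3 139. ] [ -98.8 -146. ]
lidbr [725.1 -37.  139. ] [ 113.4 -143.2]
tcp proj (np.float64(277.9176576850989), np.float64(249.08154639222795))
145.27827 143.86098
```

View pics/w1c.png

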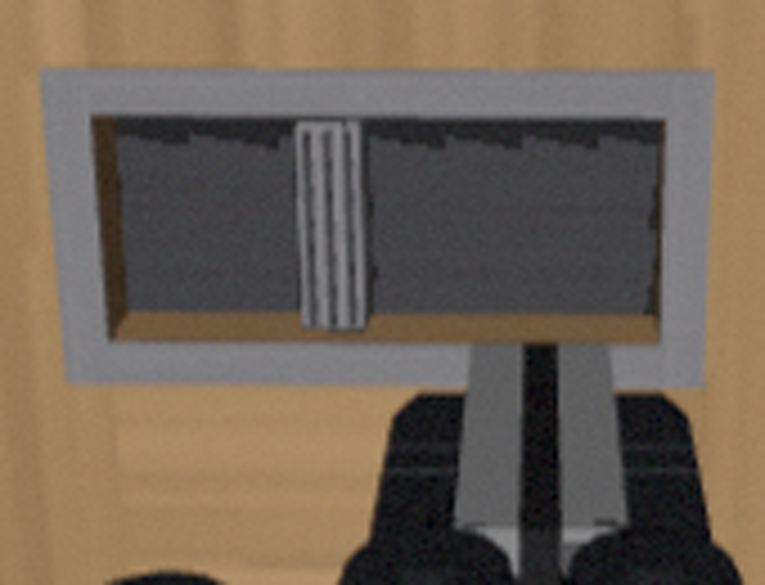

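>>> {"name": "arm_command", "arguments": {"claw": 0, "deltas": [{"x": 0.009, "y": 0.02, "z": -0.003, "yaw": 0.004}, {"x": 0, "y": 0.02, "z": 0, "yaw": 0}, {"x": 0, "y": 0, "z": 0, "yaw": 0}]}}

```text
time_s: 3.38
eef_pos: [603.3, 12.1, 159.2]
tool_rot: [[0.18, 0.004, 0.984], [-0.984, 0.012, 0.18], [-0.011, -1.0, 0.006]]
contact_force: [0.0, -0.1, 0.6]
width: 0.1
```

```bash
python3 -c "
from h import *
to(chest((-2.7,-70.7),131))
s=snap('wrist','w2')
cv2.imwrite('pics/w2c.png',cv2.resize(s['image'][180:330,130:330,::-1],None,fx=4,fy=4,interpolation=cv2.INTER_CUBIC))"
```

```text
t 3.375 pos [603.3  12.1 159.2] F [ 0.  -0.1  0.6] w 0.1 yaw needed -0.0013 delta tool [-1.8 28.2 -5.4]
```

View pics/w2c.png

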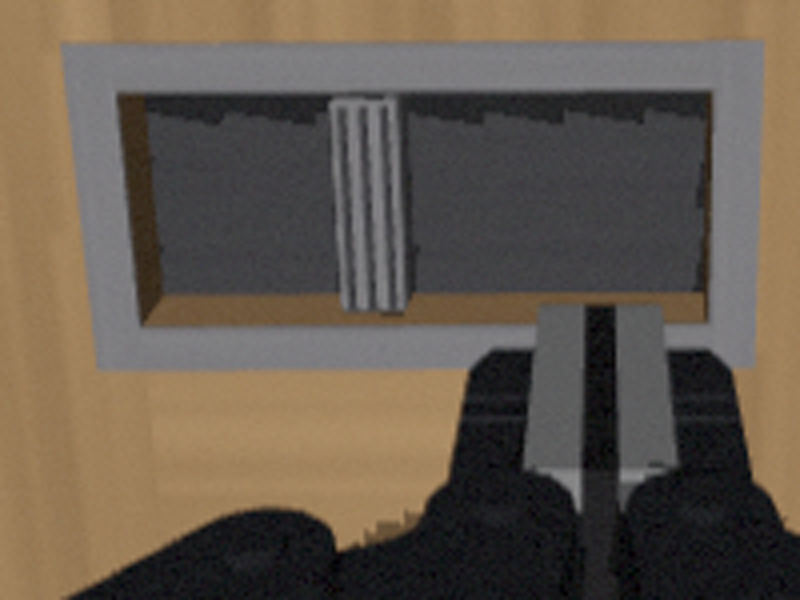

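>>> {"name": "arm_command", "arguments": {"claw": 0, "deltas": [{"x": -0.002, "y": 0.012, "z": -0.0055, "yaw": 0}, {"x": 0, "y": 0, "z": 0, "yaw": 0}, {"x": 0, "y": 0, "z": 0, "yaw": 0}]}}

```text
time_s: 3.8
eef_pos: [599.2, 13.3, 150.6]
tool_rot: [[0.18, 0.01, 0.984], [-0.984, 0.012, 0.18], [-0.01, -1.0, 0.012]]
contact_force: [-0.5, -0.1, -0.7]
width: 0.3
```

```bash
python3 -c "
from h import *
to(chest((-2.7,-70.7),131));print(manip.state()['tool_rot'].round(3))
s=snap('wrist','w3')
cv2.imwrite('pics/w3c.png',cv2.resize(s['image'][180:330,130:330,::-1],None,fx=4,fy=4,interpolation=cv2.INTER_CUBIC))"
```

```text
t 3.8 pos [599.2  13.3 150.6] F [-0.5 -0.1 -0.7] w 0.3 yaw needed -0.0014 delta tool [ 0.  19.6 -1.6]
[[ 0.18   0.01   0.984]
 [-0.984  0.012  0.18 ]
 [-0.01  -1.     0.012]]
```

View pics/w3c.png

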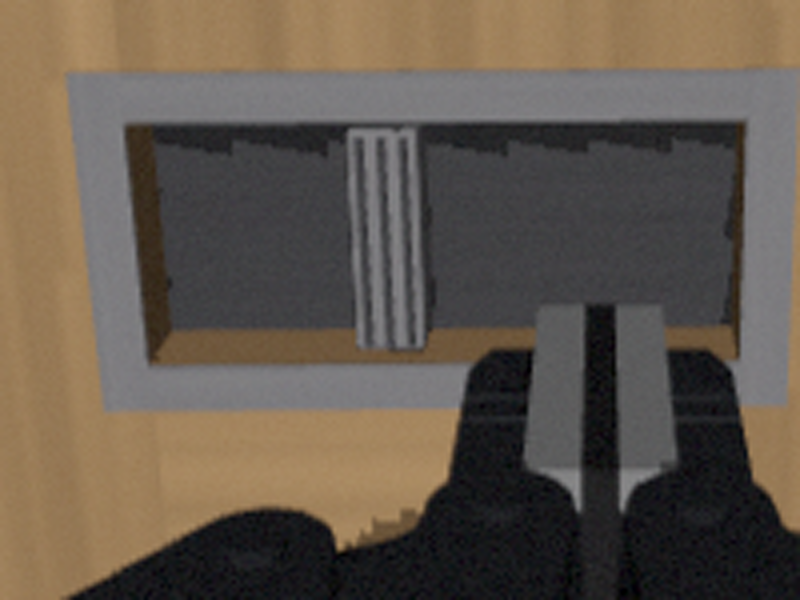

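The ridge back edge (column 420) and the slot back edge (column 740) sit on either side of the fingers at 600, and the rows are consistent. I'll descend into the slot.

>>> {"name": "arm_command", "arguments": {"claw": 0, "deltas": [{"x": 0, "y": 0.008, "z": -0.0015, "yaw": 0}, {"x": 0, "y": 0.007, "z": 0, "yaw": 0}, {"x": 0, "y": 0, "z": 0, "yaw": 0}]}}

```text
time_s: 4.22
eef_pos: [597.6, 13.2, 134.3]
tool_rot: [[0.18, 0.009, 0.984], [-0.984, 0.012, 0.18], [-0.01, -1.0, 0.011]]
contact_force: [0.1, 0.9, 0.9]
width: -0.2
```

```bash
python3 -c "
from h import *
to(chest((-2.7,-70.7),131))
s=snap('wrist','w4')
cv2.imwrite('pics/w4c.png',cv2.resize(s['image'][180:330,130:330,::-1],None,fx=4,fy=4,interpolation=cv2.INTER_CUBIC))"
```

```text
t 4.225 pos [597.6  13.2 134.3] F [0.1 0.9 0.9] w -0.2 yaw needed -0.0013 delta tool [0.1 3.3 0.1]
```

View pics/w4c.png

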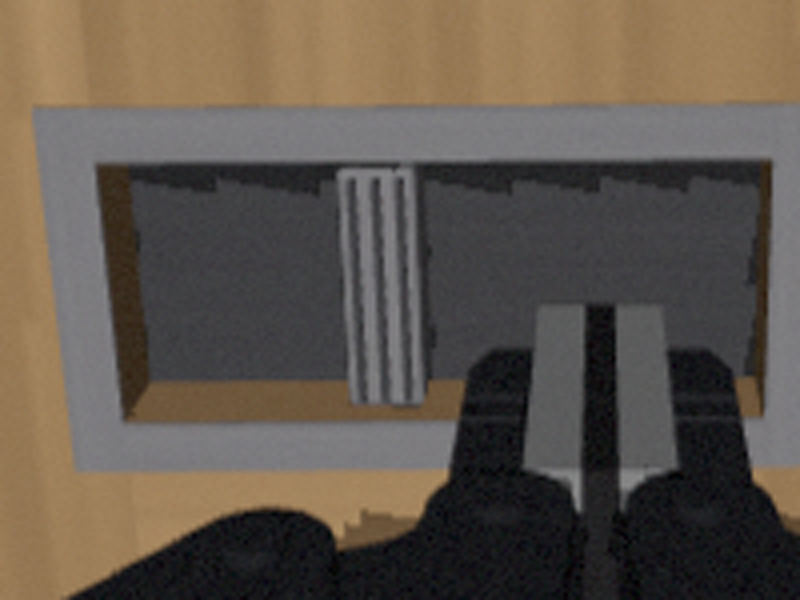

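>>> {"name": "arm_command", "arguments": {"claw": 0, "deltas": [{"x": 0, "y": 0.003, "z": 0, "yaw": 0}, {"x": 0, "y": 0, "z": -0.005, "yaw": 0}, {"x": 0, "y": 0, "z": -0.005, "yaw": 0}, {"x": 0, "y": 0, "z": -0.004, "yaw": 0}, {"x": 0, "y": 0, "z": -0.004, "yaw": 0}]}}

```text
time_s: 4.9
eef_pos: [579.1, 9.8, 131.5]
tool_rot: [[0.18, 0.01, 0.984], [-0.984, 0.012, 0.18], [-0.01, -1.0, 0.012]]
contact_force: [0.5, 0.3, 0.6]
width: -0.0
```

```bash
python3 -c "
from h import *
to(chest((-40,-70.7),131))
s=snap('wrist','w5')
cv2.imwrite('pics/w5c.png',cv2.resize(s['image'][180:330,130:330,::-1],None,fx=4,fy=4,interpolation=cv2.INTER_CUBIC))"
```

```text
t 4.9 pos [579.1   9.8 131.5] F [0.5 0.3 0.6] w -0.0 yaw needed -0.0013 delta tool [  0.    0.3 -18.3]
```

View pics/w5c.png

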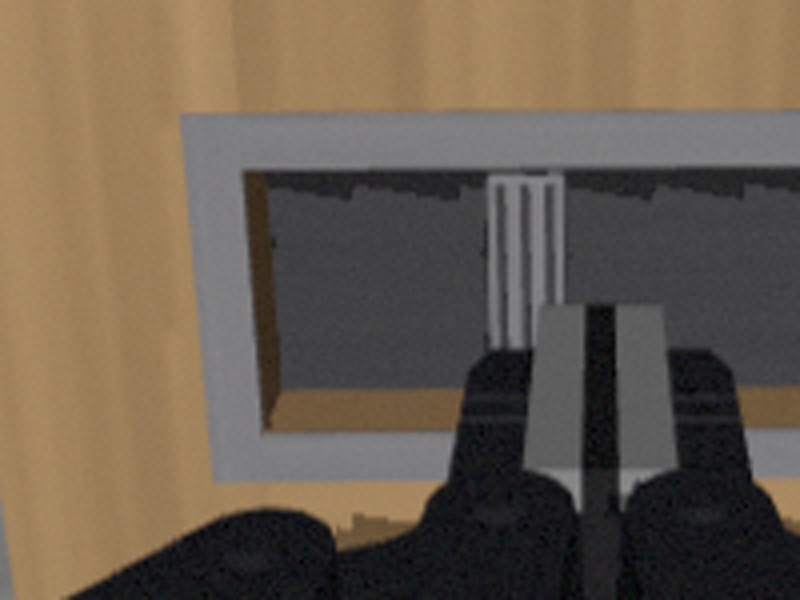

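```bash
python3 - <<'E'
from h import *
s=dict(np.load('pics/w5.npz'));st=manip.state();R=st['tool_rot'];p=st['eef_pos']
for t in [(0,0,0),(11,0,0),(-11,0,0),(11,0,-8),(11,0,8),(11,-19,0)]:
  u,v=proj(s,p+R@np.array(t)); print(t,(round((u-130)*4),round((v-180)*4)))
d=s['depth']
for u,v in [(268,262),(292,262),(255,240),(258,262+10),(265,258),(262,230)]: print(u,v,d[v,u],unproj(s,u,v).round(1))
# ridge in this view
for u,v in [(488/4+130,260/4+180),(565/4+130,260/4+180)]:
  q=onplane(s,u,v,138.5);c=np.array([[np.cos(YAW),np.sin(YAW)],[-np.sin(YAW),np.cos(YAW)]])@(q[:2]-CC);print(q,c)
E
```

```text
(0, 0, 0) (588, 276)
(11, 0, 0) (588, 352)
(-11, 0, 0) (588, 198)
(11, 0, -8) (528, 352)
(11, 0, 8) (648, 352)
(11, -19, 0) (587, 423)
268 262 143.96709 [572.8  19.9 171.3]
292 262 144.8484 [582.6  21.3 170.6]
255 240 175.23906 [566.4  15.8 139.4]
258 272 143.8123 [569.5  15.4 172.5]
265 258 148.6826 [571.6  19.3 166.4]
262 230 174.60345 [568.9  21.4 138.6]
[565.30514335  12.55210926 138.5       ] [-34.74639521 -65.4283816 ]
[574.83742499  14.24375534 138.5       ] [-25.06540123 -65.49482926]
```

```bash
python3 - <<'E'
from h import *
s=dict(np.load('pics/w5.npz'));st=manip.state()
print('cam',-s['world_to_cam'][:3,:3].T@s['world_to_cam'][:3,3], s['fovy'],s['cx'],s['cy'], s['world_to_cam'][:3,:3].round(3))
for v in range(244,320,6): print(v,[(unproj(s,u,v).round(0)).tolist() for u in (256,270,280,290)])
a=snap('scene','s2');b=snap('top','t2')
print(proj(a,st['eef_pos']),proj(b,st['eef_pos']))
u,v=map(int,proj(a,st['eef_pos']))
cv2.imwrite('pics/s2c.png',cv2.resize(a['image'][v-90:v+60,u-80:u+120,::-1],None,fx=4,fy=4,interpolation=cv2.INTER_CUBIC))
E
```

```text
cam [564.85919184  80.87207006 303.31096776] 61.67732174992488 279.62694379705545 208.85147723548093 [[ 0.984  0.18   0.012]
 [ 0.169 -0.945  0.282]
 [ 0.062 -0.275 -0.959]]
244 [[567.0, 14.0, 139.0], [574.0, 15.0, 140.0], [580.0, 12.0, 130.0], [585.0, 12.0, 128.0]]
250 [[568.0, 11.0, 140.0], [575.0, 12.0, 139.0], [581.0, 8.0, 129.0], [586.0, 9.0, 127.0]]
256 [[568.0, 8.0, 140.0], [574.0, 20.0, 165.0], [578.0, 20.0, 165.0], [582.0, 21.0, 165.0]]
262 [[569.0, 4.0, 140.0], [574.0, 20.0, 171.0], [578.0, 21.0, 171.0], [582.0, 21.0, 170.0]]
268 [[569.0, 15.0, 169.0], [574.0, 19.0, 176.0], [578.0, 20.0, 175.0], [582.0, 21.0, 176.0]]
274 [[569.0, 15.0, 174.0], [574.0, 20.0, 181.0], [578.0, 20.0, 181.0], [581.0, 21.0, 181.0]]
280 [[569.0, 15.0, 179.0], [574.0, 20.0, 186.0], [578.0, 20.0, 185.0], [581.0, 21.0, 186.0]]
286 [[569.0, 15.0, 184.0], [574.0, 19.0, 190.0], [578.0, 20.0, 190.0], [581.0, 20.0, 190.0]]
292 [[570.0, 15.0, 188.0], [574.0, 20.0, 195.0], [578.0, 20.0, 194.0], [581.0, 21.0, 195.0]]
298 [[569.0, 22.0, 204.0], [574.0, 19.0, 197.0], [578.0, 20.0, 197.0], [581.0, 20.0, 196.0]]
304 [[570.0, 21.0, 205.0], [574.0, 21.0, 204.0], [578.0, 17.0, 197.0], [580.0, 22.0, 205.0]]
310 [[570.0, 20.0, 207.0], [574.0, 21.0, 208.0], [578.0, 14.0, 197.0], [580.0, 21.0, 206.0]]
316 [[570.0, 20.0, 210.0], [574.0, 21.0, 210.0], [579.0, 13.0, 198.0], [580.0, 21.0, 210.0]]
(np.float64(285.5132086259285), np.float64(231.2104101605443)) (np.float64(266.76475141283754), np.float64(191.3962632323078))
```

View pics/s2c.png

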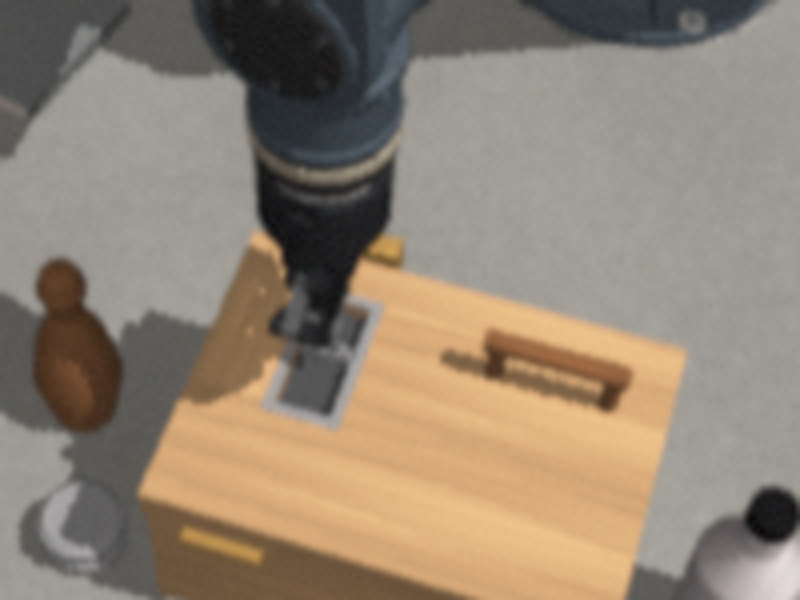

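```bash
python3 - <<'E'
from h import *
for n in ('s2','t2'):
  s=dict(np.load('pics/%s.npz'%n))
  d=s['depth'];f=210/np.tan(np.radians(float(s['fovy']))/2)
  v,u=np.mgrid[0:420,0:560]
  P=np.stack([(u-s['cx'])/f*d,(v-s['cy'])/f*d,d,np.ones_like(d)],-1)@np.linalg.inv(s['world_to_cam']).T
  m=(abs(P[...,0]-579)<50)&(abs(P[...,1]-10)<50)&(P[...,2]>145)&(P[...,2]<260)
  q=P[m][:,:3]; q=q[np.argsort(q[:,2])]; print(n,len(q),q[:12].round(0).tolist())
s=dict(np.load('pics/s2.npz'))
for v in range(212,246,3): print(v,[unproj(s,u,v).round(0).tolist() for u in (278,283,287,292)])
E
```

```text
s2 172 [[582.0, 16.0, 161.0], [583.0, 19.0, 165.0], [580.0, 20.0, 165.0], [582.0, 18.0, 167.0], [590.0, 11.0, 167.0], [580.0, 20.0, 170.0], [574.0, 19.0, 170.0], [589.0, 11.0, 171.0], [586.0, 17.0, 172.0], [591.0, 15.0, 172.0], [573.0, 18.0, 172.0], [591.0, 17.0, 173.0]]
t2 0 []
212 [[618.0, 11.0, 267.0], [616.0, 22.0, 272.0], [597.0, 22.0, 248.0], [524.0, -2.0, 139.0]]
215 [[623.0, 14.0, 264.0], [594.0, 10.0, 224.0], [592.0, 20.0, 229.0], [532.0, 3.0, 140.0]]
218 [[626.0, 15.0, 257.0], [1085.0, 281.0, 1049.0], [593.0, 21.0, 218.0], [535.0, 4.0, 130.0]]
221 [[632.0, 19.0, 256.0], [620.0, 25.0, 244.0], [601.0, 25.0, 219.0], [543.0, 9.0, 130.0]]
224 [[637.0, 22.0, 252.0], [630.0, 31.0, 250.0], [604.0, 27.0, 212.0], [550.0, 13.0, 129.0]]
227 [[582.0, -10.0, 140.0], [576.0, 1.0, 140.0], [582.0, 16.0, 161.0], [566.0, 21.0, 142.0]]
230 [[585.0, -8.0, 133.0], [576.0, 1.0, 127.0], [575.0, 12.0, 134.0], [569.0, 23.0, 135.0]]
233 [[590.0, -6.0, 127.0], [583.0, 5.0, 125.0], [581.0, 15.0, 132.0], [580.0, 29.0, 140.0]]
236 [[598.0, -1.0, 128.0], [591.0, 9.0, 125.0], [589.0, 20.0, 131.0], [589.0, 33.0, 142.0]]
239 [[607.0, 4.0, 130.0], [599.0, 14.0, 126.0], [594.0, 23.0, 127.0], [596.0, 37.0, 141.0]]
242 [[614.0, 8.0, 128.0], [607.0, 18.0, 127.0], [603.0, 27.0, 129.0], [604.0, 42.0, 142.0]]
245 [[627.0, 16.0, 140.0], [622.0, 27.0, 143.0], [617.0, 35.0, 142.0], [610.0, 45.0, 140.0]]
```

Both depth cameras put the real fingertips at z ≈ 163, while the state reports the TCP at 131.5. So the reported TCP lies about 32 mm beyond the true tips, and the bolt hasn't been touched. I'll move back over the gap and go lower, checking the cameras and the force on the way.

>>> {"name": "arm_command", "arguments": {"claw": 0, "deltas": [{"x": 0, "y": 0, "z": 0.009, "yaw": 0}, {"x": 0, "y": 0, "z": 0.009, "yaw": 0}, {"x": 0, "y": 0.008, "z": 0, "yaw": 0}, {"x": 0, "y": 0.007, "z": 0, "yaw": 0}, {"x": 0, "y": 0, "z": 0, "yaw": 0}]}}

```text
time_s: 5.68
eef_pos: [599.0, 13.6, 115.0]
tool_rot: [[0.181, 0.01, 0.984], [-0.984, 0.012, 0.18], [-0.01, -1.0, 0.012]]
contact_force: [0.6, -0.5, 0.3]
width: 0.2
```

```bash
python3 -c "
from h import *
to(chest((-2.7,-70.7),99))
s=snap('wrist','w6')
for v in range(250,266,2): print(v,[unproj(s,u,v).round(0).tolist() for u in (270,290)])
cv2.imwrite('pics/w6c.png',cv2.resize(s['image'][180:330,130:330,::-1],None,fx=4,fy=4,interpolation=cv2.INTER_CUBIC))"
```

```text
t 5.675 pos [599.   13.6 115. ] F [ 0.6 -0.5  0.3] w 0.2 yaw needed -0.0011 delta tool [ 0.4 15.9 -1.4]
250 [[594.0, 18.0, 127.0], [604.0, 20.0, 129.0]]
252 [[594.0, 17.0, 129.0], [604.0, 19.0, 129.0]]
254 [[595.0, 15.0, 127.0], [604.0, 17.0, 127.0]]
256 [[593.0, 23.0, 147.0], [602.0, 25.0, 148.0]]
258 [[593.0, 24.0, 150.0], [602.0, 25.0, 150.0]]
260 [[593.0, 24.0, 153.0], [602.0, 25.0, 152.0]]
262 [[594.0, 23.0, 154.0], [602.0, 25.0, 154.0]]
264 [[594.0, 24.0, 157.0], [601.0, 25.0, 157.0]]
```

View pics/w6c.png

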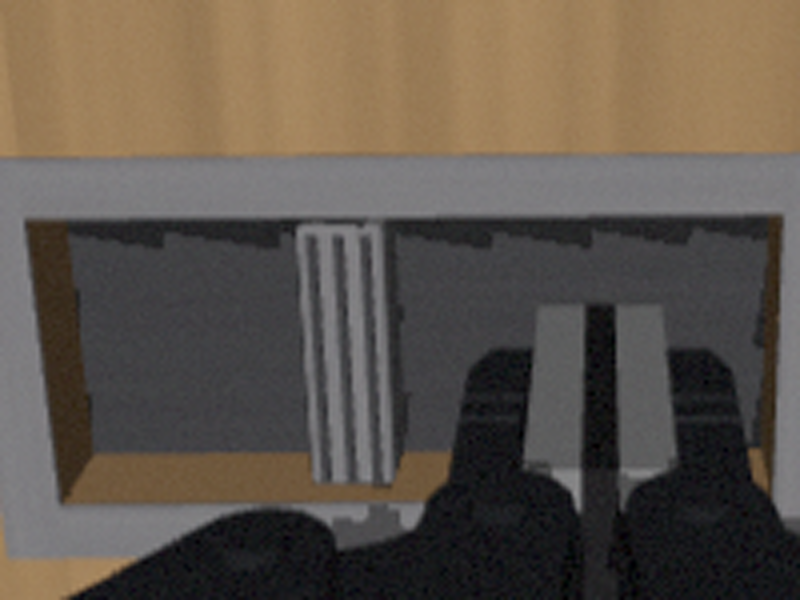

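>>> {"name": "arm_command", "arguments": {"claw": 0, "deltas": [{"x": 0, "y": 0.006, "z": -0.0015, "yaw": 0}, {"x": 0, "y": 0.005, "z": 0, "yaw": 0}, {"x": 0, "y": 0.003, "z": 0, "yaw": 0}, {"x": 0, "y": 0, "z": 0, "yaw": 0}]}}

```text
time_s: 6.22
eef_pos: [597.4, 13.4, 100.6]
tool_rot: [[0.18, 0.01, 0.984], [-0.984, 0.012, 0.18], [-0.01, -1.0, 0.012]]
contact_force: [-0.4, -0.4, -0.5]
width: 0.1
```

```bash
python3 -c "
from h import *
to(chest((-2.7,-70.7),98.5))
s=snap('wrist','w7')
for v in range(252,260,2): print(v,[unproj(s,u,v).round(0).tolist() for u in (270,290)])
cv2.imwrite('pics/w7c.png',cv2.resize(s['image'][180:330,130:330,::-1],None,fx=4,fy=4,interpolation=cv2.INTER_CUBIC))"
```

```text
t 6.225 pos [597.4  13.4 100.6] F [-0.4 -0.4 -0.5] w 0.1 yaw needed -0.0012 delta tool [0.3 2.1 0.3]
252 [[592.0, 23.0, 128.0], [601.0, 24.0, 128.0]]
254 [[592.0, 22.0, 128.0], [601.0, 23.0, 127.0]]
256 [[592.0, 24.0, 134.0], [600.0, 25.0, 135.0]]
258 [[592.0, 24.0, 136.0], [600.0, 25.0, 137.0]]
```

View pics/w7c.png

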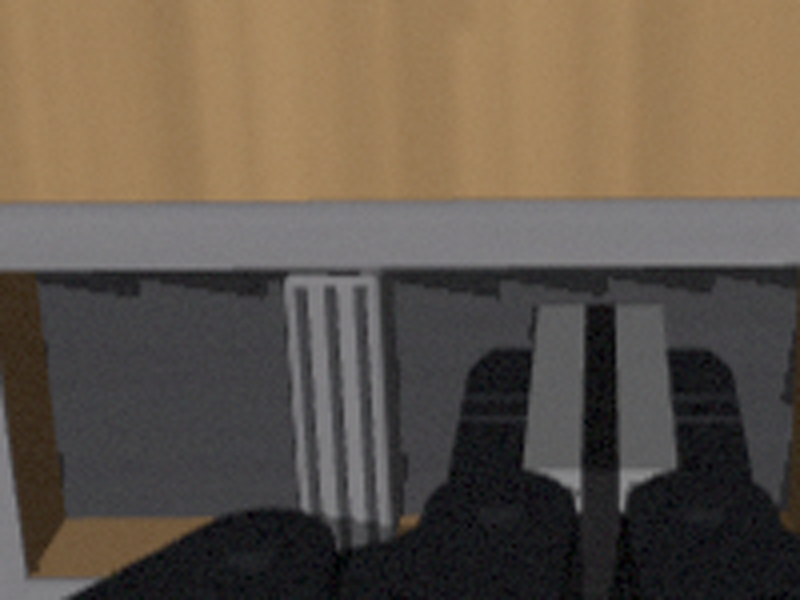

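The fingers are now inside the slot, with the ridge ahead at columns 290–385. I'll go 3 mm deeper and then push towards the front.

>>> {"name": "arm_command", "arguments": {"claw": 0, "deltas": [{"x": 0, "y": 0.003, "z": 0, "yaw": 0}, {"x": 0, "y": 0, "z": -0.004, "yaw": 0}, {"x": 0, "y": 0, "z": -0.004, "yaw": 0}, {"x": 0, "y": 0, "z": -0.004, "yaw": 0}, {"x": 0, "y": 0, "z": -0.004, "yaw": 0}]}}

```text
time_s: 6.9
eef_pos: [582.9, 10.6, 99.2]
tool_rot: [[0.181, 0.015, 0.983], [-0.984, 0.012, 0.18], [-0.009, -1.0, 0.017]]
contact_force: [1.5, 1.4, 0.3]
width: -0.1
```

```bash
python3 -c "
from h import *
to(chest((-40,-70.7),98))
s=snap('wrist','w8')
cv2.imwrite('pics/w8c.png',cv2.resize(s['image'][180:330,130:330,::-1],None,fx=4,fy=4,interpolation=cv2.INTER_CUBIC))"
```

```text
t 6.9 pos [582.9  10.6  99.2] F [1.5 1.4 0.3] w -0.1 yaw needed -0.0011 delta tool [  0.2   0.9 -22.2]
```

View pics/w8c.png

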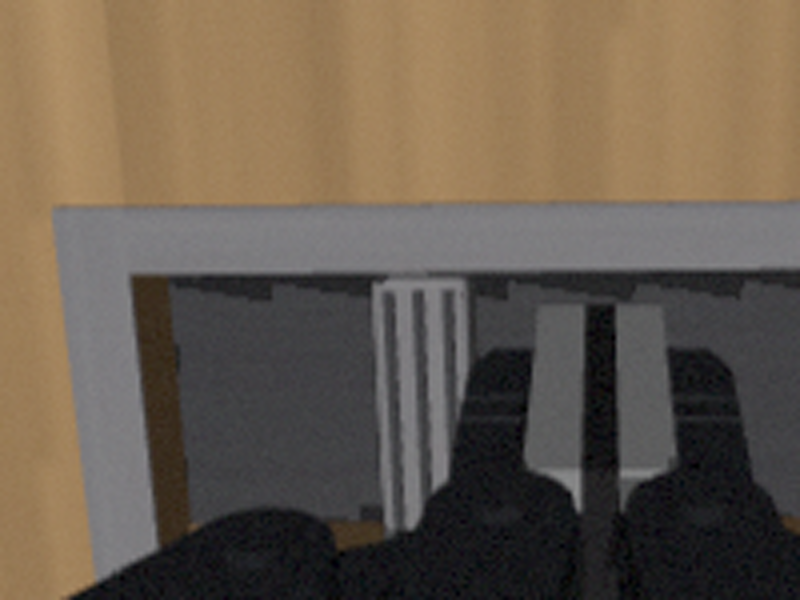

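The finger now touches the ridge and the bolt has started to move, with the ridge front at column 372 and the slot front at 132. I'll keep pushing.

>>> {"name": "arm_command", "arguments": {"claw": 0, "deltas": [{"x": 0, "y": 0, "z": -0.005, "yaw": 0}, {"x": 0, "y": 0, "z": -0.005, "yaw": 0}, {"x": 0, "y": 0, "z": -0.005, "yaw": 0}, {"x": 0, "y": 0, "z": -0.003, "yaw": 0}]}}

```text
time_s: 7.45
eef_pos: [564.1, 7.1, 99.2]
tool_rot: [[0.181, 0.016, 0.983], [-0.984, 0.012, 0.18], [-0.009, -1.0, 0.018]]
contact_force: [2.3, 0.6, -0.5]
width: 0.0
```

```bash
python3 -c "
from h import *
to(chest((-40,-70.7),98))
s=snap('wrist','w9')
cv2.imwrite('pics/w9c.png',cv2.resize(s['image'][180:330,130:330,::-1],None,fx=4,fy=4,interpolation=cv2.INTER_CUBIC))"
```

```text
t 7.45 pos [564.1   7.1  99.2] F [ 2.3  0.6 -0.5] w 0.0 yaw needed -0.0011 delta tool [ 0.1  1.2 -3.1]
```

View pics/w9c.png

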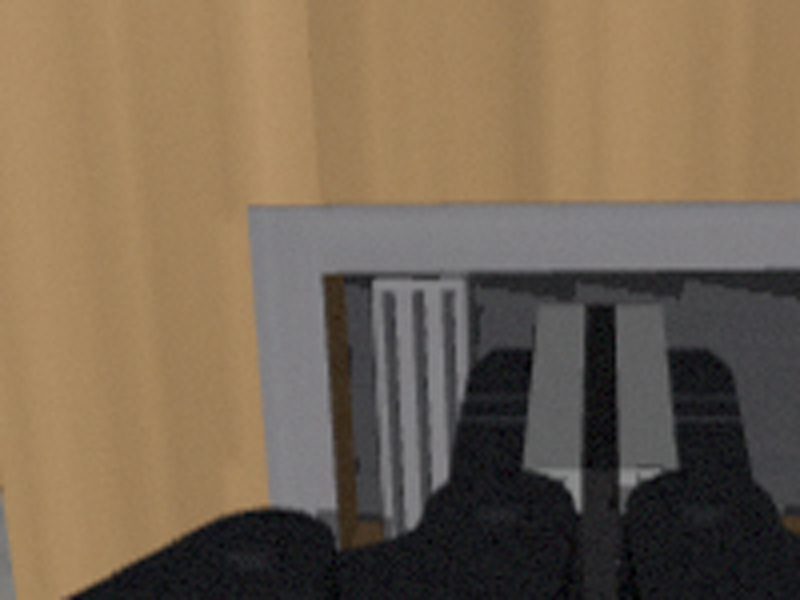

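>>> {"name": "arm_command", "arguments": {"claw": 0, "deltas": [{"x": 0, "y": 0, "z": -0.002, "yaw": 0}, {"x": 0, "y": 0, "z": -0.002, "yaw": 0}, {"x": 0, "y": 0, "z": -0.001, "yaw": 0}]}}

```text
time_s: 7.88
eef_pos: [561.6, 6.6, 99.8]
tool_rot: [[0.181, 0.021, 0.983], [-0.983, 0.013, 0.181], [-0.009, -1.0, 0.023]]
contact_force: [5.2, 1.5, -0.9]
width: 0.0
```

```bash
python3 -c "
from h import *
to(chest((-40,-70.7),98))"
```

```text
t 7.875 pos [561.6   6.6  99.8] F [ 5.2  1.5 -0.9] w 0.0 yaw needed -0.0009 delta tool [ 0.1  1.8 -0.5]
```

>>> {"name": "arm_command", "arguments": {"claw": 0, "deltas": [{"x": 0, "y": 0, "z": -0.003, "yaw": 0}, {"x": 0, "y": 0, "z": -0.003, "yaw": 0}]}}

```text
time_s: 8.12
eef_pos: [561.2, 6.4, 100.8]
tool_rot: [[0.182, 0.031, 0.983], [-0.983, 0.015, 0.181], [-0.009, -0.999, 0.033]]
contact_force: [11.8, 3.1, -2.3]
width: -0.1
```

```bash
python3 -c "
from h import *
to(chest((-40,-70.7),98))
s=snap('wrist','w10')
cv2.imwrite('pics/w10c.png',cv2.resize(s['image'][180:330,130:330,::-1],None,fx=4,fy=4,interpolation=cv2.INTER_CUBIC))"
```

```text
t 8.125 pos [561.2   6.4 100.8] F [11.8  3.1 -2.3] w -0.1 yaw needed -0.0003 delta tool [-0.1  2.8 -0.2]
```

View pics/w10c.png

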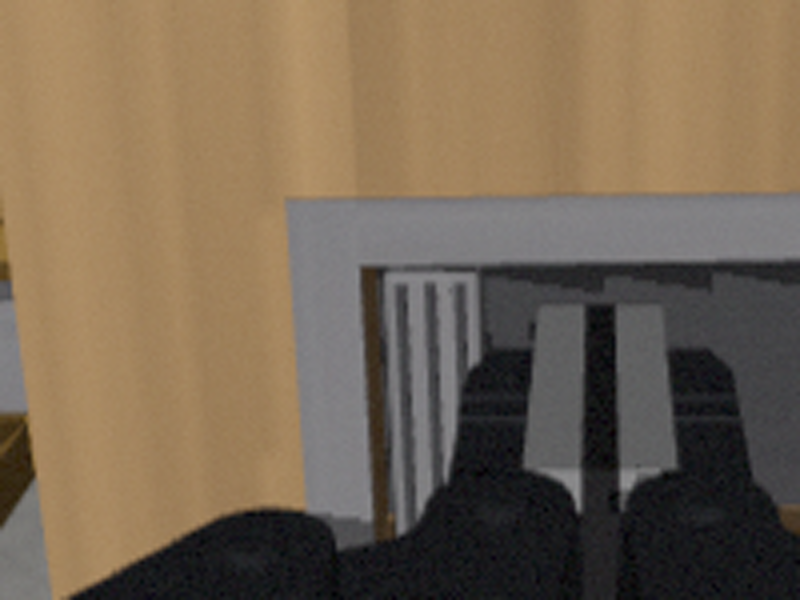

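The ridge sits about 2 mm from the slot's front wall, doesn't move under 12 N, and the tongue shows beyond the lid at the left edge. The bolt is at its stop, so I'll back off and lift out.

>>> {"name": "arm_command", "arguments": {"claw": 0, "deltas": [{"x": 0, "y": 0, "z": 0.006, "yaw": 0}, {"x": 0, "y": 0, "z": 0.003, "yaw": 0}, {"x": 0, "y": -0.02, "z": 0, "yaw": 0}, {"x": 0, "y": -0.04, "z": 0, "yaw": 0}, {"x": 0, "y": -0.05, "z": 0, "yaw": 0}, {"x": 0, "y": 0, "z": 0, "yaw": 0}]}}

```text
time_s: 8.93
eef_pos: [563.6, 6.1, 211.5]
tool_rot: [[0.181, 0.021, 0.983], [-0.983, 0.014, 0.181], [-0.01, -1.0, 0.023]]
contact_force: [-0.3, -0.3, -0.8]
width: -0.2
```

```bash
python3 -c "
from h import *
to(chest((-47,70),200));print(manip.state()['tool_rot'].round(3))
s=snap('wrist','w11')"
```

```text
t 8.925 pos [563.6   6.1 211.5] F [-0.3 -0.3 -0.8] w -0.2 yaw needed -0.0004 delta tool [-141.3   12.7   -9.8]
[[ 0.181  0.021  0.983]
 [-0.983  0.014  0.181]
 [-0.01  -1.     0.023]]
```

View pics/w11.png

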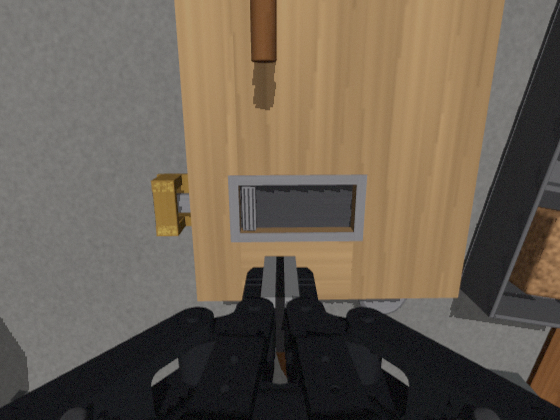

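The bolt is home: the ridge (columns 242–256) is against the slot's front end and the tongue is under the keeper at (175,205). The handle bar spans columns 251–276 and ends at row 60.

```bash
python3 - <<'E'
from h import *
s=dict(np.load('pics/w11.npz'));R=np.array([[np.cos(YAW),-np.sin(YAW)],[np.sin(YAW),np.cos(YAW)]])
for n,u,v,z in [('bar30',263.5,30,177),('bar50',264,50,177),('barend',264,60,176),('rf',242,208,138.5),('sf',239,208,139)]:
  q=onplane(s,u,v,z); print(n,q.round(1),(R.T@(q[:2]-CC)).round(1))
print(unproj(s,263,40))
E
```

```text
bar30 [536.8 114.1 177. ] [-44.4  39.6]
bar50 [538.7 104.5 177. ] [-44.2  29.8]
barend [539.5  99.7 176. ] [-44.3  24.9]
rf [539.1   3.1 138.5] [-62.2 -70. ]
sf [537.    2.9 139. ] [-64.3 -69.8]
[537.46551705 108.87821293 179.47679291]
```

>>> {"name": "arm_command", "arguments": {"claw": 0.085, "deltas": [{"x": -0.035, "y": 0, "z": -0.0025, "yaw": 0}, {"x": -0.035, "y": 0, "z": -0.0025, "yaw": 0}, {"x": -0.035, "y": 0, "z": -0.002, "yaw": 0}, {"x": -0.03, "y": 0, "z": -0.002, "yaw": 0}, {"x": 0, "y": 0, "z": 0, "yaw": 0}, {"x": 0, "y": 0, "z": 0, "yaw": 0}]}}

```text
time_s: 9.72
eef_pos: [523.5, 138.9, 201.5]
tool_rot: [[0.18, 0.002, 0.984], [-0.984, 0.01, 0.18], [-0.01, -1.0, 0.004]]
contact_force: [-0.6, -0.5, -0.3]
width: 84.9
```

```bash
python3 -c "
from h import *
to(chest((-46,70),123))
s=snap('wrist','w12')
a=snap('scene','s12')
cv2.imwrite('pics/s12c.png',cv2.resize(a['image'][130:330,200:400,::-1],None,fx=3,fy=3,interpolation=cv2.INTER_CUBIC))"
```

```text
t 9.725 pos [523.5 138.9 201.5] F [-0.6 -0.5 -0.3] w 84.9 yaw needed -0.0018 delta tool [-2.9 78.6  6.6]
```

View pics/w12.png

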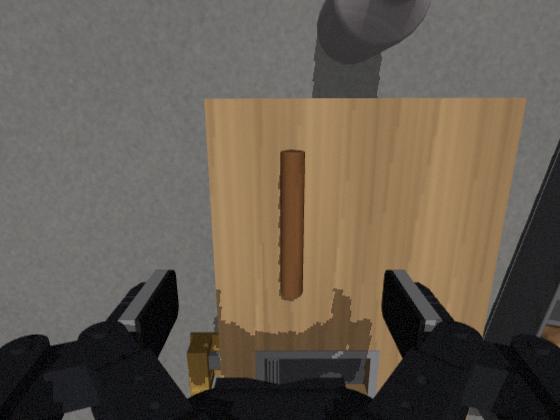

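View pics/s12c.png

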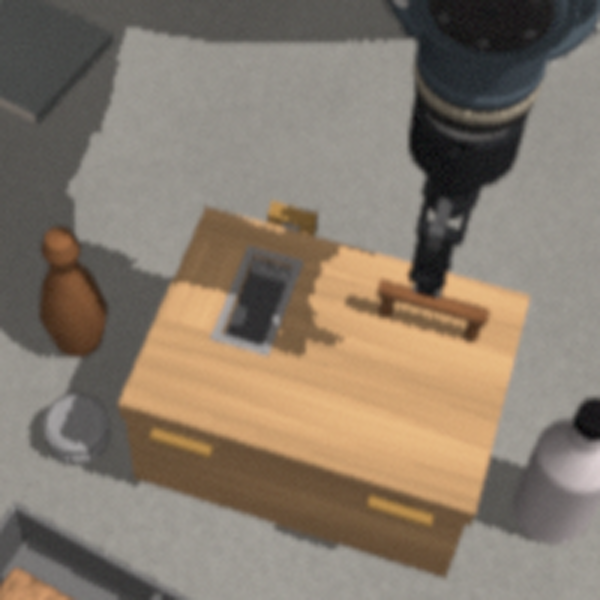

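The bar runs from (292,151) to (291,298), between the two finger pads at columns 177 and 385 (midpoint 281).

```bash
python3 - <<'E'
from h import *
s=dict(np.load('pics/w12.npz'));R=np.array([[np.cos(YAW),-np.sin(YAW)],[np.sin(YAW),np.cos(YAW)]])
for n,u,v,z in [('a',292.5,152,177),('b',291.5,297,177)]:
  q=onplane(s,u,v,z); print(n,q.round(1),(R.T@(q[:2]-CC)).round(1))
for u,v in [(292,230),(170,272),(392,272),(172,280),(390,280)]: print(unproj(s,u,v).round(1))
to(chest((-45,70),123))
E
```

```text
a [522.9 187.4 177. ] [-44.7 114.2]
b [539.4  98.3 177. ] [-44.6  23.6]
[530.9 143.7 181.3]
[480.5 142.  249.4]
[565.3 157.1 249.1]
[480.9 137.1 246.5]
[564.5 154.6 251.3]
t 9.825 pos [523.8 138.6 201.8] F [-0.4  0.5  0.2] w 84.9 yaw needed -0.0029 delta tool [-3.2 78.9  7.4]
```

>>> {"name": "arm_command", "arguments": {"claw": 0.085, "deltas": [{"x": -0.002, "y": 0.025, "z": 0.007, "yaw": 0}, {"x": 0, "y": 0.025, "z": 0, "yaw": 0}, {"x": 0, "y": 0, "z": 0, "yaw": 0}, {"x": 0, "y": 0, "z": 0, "yaw": 0}]}}

```text
time_s: 10.32
eef_pos: [531.9, 139.3, 151.5]
tool_rot: [[0.174, 0.004, 0.985], [-0.985, 0.01, 0.174], [-0.009, -1.0, 0.006]]
contact_force: [0.5, 0.3, -0.0]
width: 84.9
```

```bash
python3 -c "
from h import *
to(chest((-45.2,69.5),123))
s=snap('wrist','w13')"
```

```text
t 10.325 pos [531.9 139.3 151.5] F [ 0.5  0.3 -0. ] w 84.9 yaw needed -0.0074 delta tool [-4.  28.5 -0.8]
```

View pics/w13.png

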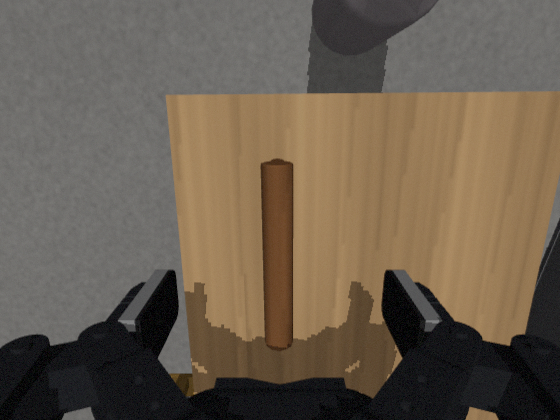

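The bar is at column 278, nearly centred between the pads. I'll descend and close.

>>> {"name": "arm_command", "arguments": {"claw": 0.085, "deltas": [{"x": -0.004, "y": 0.014, "z": -0.001, "yaw": -0.007}, {"x": 0, "y": 0.013, "z": 0, "yaw": 0}, {"x": 0, "y": 0, "z": 0, "yaw": 0}, {"x": 0, "y": 0, "z": 0, "yaw": 0}]}}

```text
time_s: 10.88
eef_pos: [530.7, 143.7, 123.8]
tool_rot: [[0.182, 0.006, 0.983], [-0.983, 0.011, 0.182], [-0.009, -1.0, 0.007]]
contact_force: [-0.3, 1.1, -0.3]
width: 84.6
```

```bash
python3 -c "
from h import *
to(chest((-45.2,69.5),123))
s=snap('wrist','w14');a=snap('scene','s14')
cv2.imwrite('pics/s14c.png',cv2.resize(a['image'][130:330,200:400,::-1],None,fx=3,fy=3,interpolation=cv2.INTER_CUBIC))"
```

```text
t 10.875 pos [530.7 143.7 123.8] F [-0.3  1.1 -0.3] w 84.6 yaw needed 0.0002 delta tool [ 0.3  0.8 -0.2]
```

View pics/w14.png

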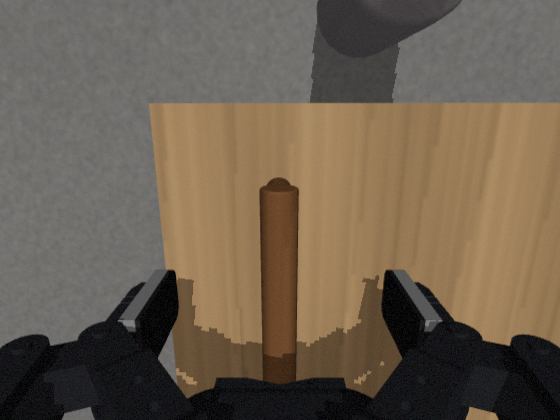

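View pics/s14c.png

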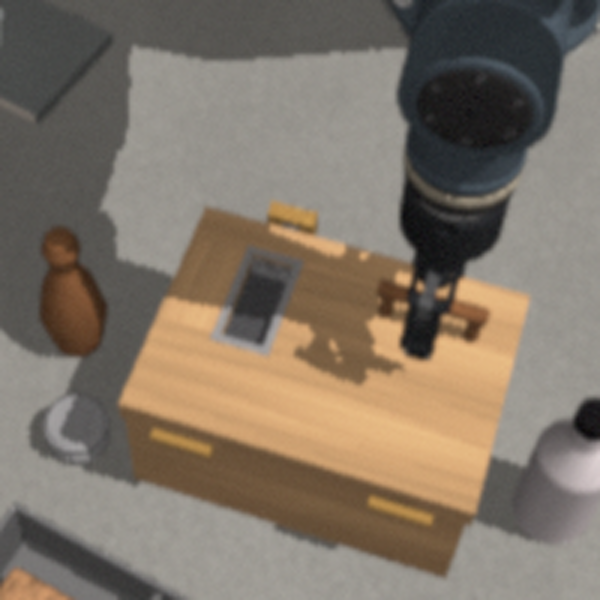

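>>> {"name": "arm_command", "arguments": {"claw": 0, "deltas": [{"x": 0, "y": 0.001, "z": 0, "yaw": 0}, {"x": 0, "y": 0, "z": 0, "yaw": 0}, {"x": 0, "y": 0, "z": 0, "yaw": 0}, {"x": 0, "y": 0, "z": 0, "yaw": 0}, {"x": 0, "y": 0, "z": 0, "yaw": 0}]}}

```text
time_s: 11.6
eef_pos: [530.5, 143.6, 123.7]
tool_rot: [[0.182, 0.006, 0.983], [-0.983, 0.011, 0.182], [-0.01, -1.0, 0.008]]
contact_force: [0.2, -0.8, 1.2]
width: 12.1
```

```bash
python3 -c "
from h import *
to(chest((-45.2,69.5),123))
s=snap('wrist','w15')"
```

```text
t 11.6 pos [530.5 143.6 123.7] F [ 0.2 -0.8  1.2] w 12.1 yaw needed 0.0001 delta tool [0.3 0.7 0. ]
```

View pics/w15.png

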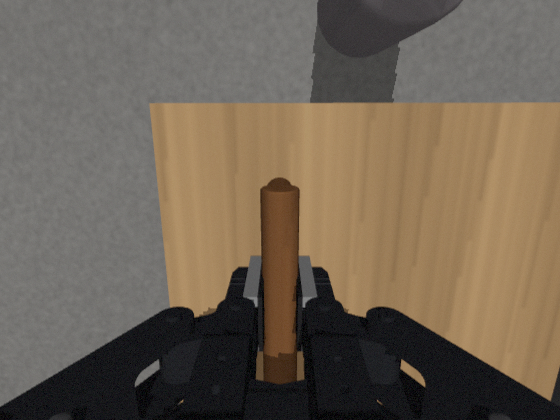

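The handle is gripped, with the bar between the pads and the opening at 12 mm. Now I'll tug upwards in small rows.

>>> {"name": "arm_command", "arguments": {"claw": 0, "deltas": [{"x": 0, "y": -0.003, "z": 0, "yaw": 0}, {"x": 0, "y": -0.003, "z": 0, "yaw": 0}, {"x": 0, "y": -0.003, "z": 0, "yaw": 0}]}}

```text
time_s: 12.02
eef_pos: [532.8, 144.0, 129.9]
tool_rot: [[0.182, 0.007, 0.983], [-0.983, 0.011, 0.182], [-0.009, -1.0, 0.009]]
contact_force: [10.4, 2.8, -31.6]
width: 12.1
```

>>> {"name": "arm_command", "arguments": {"claw": 0, "deltas": [{"x": 0, "y": -0.003, "z": 0, "yaw": 0}, {"x": 0, "y": -0.003, "z": 0, "yaw": 0}]}}

```text
time_s: 12.28
eef_pos: [532.5, 144.0, 129.8]
tool_rot: [[0.182, 0.001, 0.983], [-0.983, 0.009, 0.182], [-0.009, -1.0, 0.003]]
contact_force: [10.3, 3.3, -27.6]
width: 12.1
```

The lid rose about 6 mm and then stopped against a pull of about 30 N, so the lock holds. I'll check with a picture and lower it.

```bash
python3 -c "
from h import *
to(chest((-45.2,69.5),123.7))
a=snap('scene','s16')
cv2.imwrite('pics/s16c.png',cv2.resize(a['image'][130:330,200:400,::-1],None,fx=3,fy=3,interpolation=cv2.INTER_CUBIC))"
```

```text
t 12.275 pos [532.5 144.  129.8] F [ 10.3   3.3 -27.6] w 12.1 yaw needed 0.0001 delta tool [ 0.3  6.1 -2. ]
```

View pics/s16c.png

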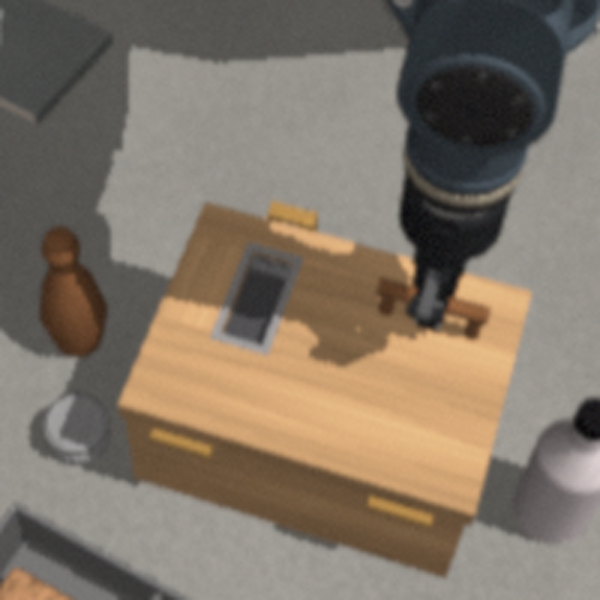

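>>> {"name": "arm_command", "arguments": {"claw": 0, "deltas": [{"x": 0, "y": 0.002, "z": 0, "yaw": 0}, {"x": 0, "y": 0.002, "z": 0, "yaw": 0}, {"x": 0, "y": 0.001, "z": 0, "yaw": 0}, {"x": 0, "y": 0, "z": 0, "yaw": 0}]}}

```text
time_s: 12.82
eef_pos: [530.2, 143.5, 124.1]
tool_rot: [[0.182, -0.004, 0.983], [-0.983, 0.008, 0.182], [-0.009, -1.0, -0.002]]
contact_force: [-1.6, 0.1, -3.4]
width: 11.8
```

While tugged, the lid was only slightly raised with the keeper still over the tongue. It is now back at shut height, so I'll open and withdraw upwards.

>>> {"name": "arm_command", "arguments": {"claw": 0, "deltas": [{"x": 0, "y": 0.0005, "z": 0, "yaw": 0}, {"x": 0, "y": 0, "z": 0, "yaw": 0}]}}

```text
time_s: 13.08
eef_pos: [530.2, 143.5, 123.9]
tool_rot: [[0.182, -0.003, 0.983], [-0.983, 0.009, 0.182], [-0.009, -1.0, -0.001]]
contact_force: [-1.2, 0.6, -4.6]
width: 11.8
```

>>> {"name": "arm_command", "arguments": {"claw": 0.085, "deltas": [{"x": 0, "y": 0, "z": 0, "yaw": 0}, {"x": 0, "y": 0, "z": 0, "yaw": 0}, {"x": 0, "y": 0, "z": 0, "yaw": 0}, {"x": 0, "y": 0, "z": 0, "yaw": 0}, {"x": 0, "y": 0, "z": 0, "yaw": 0}, {"x": 0, "y": 0, "z": 0, "yaw": 0}]}}

```text
time_s: 13.82
eef_pos: [532.5, 144.0, 125.2]
tool_rot: [[0.182, 0.002, 0.983], [-0.983, 0.01, 0.182], [-0.009, -1.0, 0.003]]
contact_force: [0.9, 0.6, -0.7]
width: 85.2
```

>>> {"name": "arm_command", "arguments": {"claw": 0.085, "deltas": [{"x": 0, "y": -0.02, "z": 0, "yaw": 0}, {"x": 0, "y": -0.04, "z": 0, "yaw": 0}, {"x": 0, "y": -0.05, "z": 0, "yaw": 0}, {"x": 0.03, "y": -0.03, "z": 0, "yaw": 0}, {"x": 0.04, "y": 0, "z": 0, "yaw": 0}, {"x": 0.04, "y": 0, "z": 0, "yaw": 0}, {"x": 0, "y": 0, "z": 0, "yaw": 0}, {"x": 0, "y": 0, "z": 0, "yaw": 0}]}}

```text
time_s: 14.82
eef_pos: [552.7, 32.0, 268.6]
tool_rot: [[0.183, 0.002, 0.983], [-0.983, 0.009, 0.183], [-0.008, -1.0, 0.003]]
contact_force: [0.7, 0.4, -0.1]
width: 85.1
```

```bash
python3 - <<'E'
from h import *
to(chest((0,0),300))
s=snap('wrist','w20');a=snap('scene','s20');t=snap('top','t20')
for u,v in [(240,290),(300,270),(320,235),(260,250)]: print(unproj(a,u,v).round(0))
t0=dict(np.load('pics/top0.npz')); print('top diff',[(tuple(x)) for x in [np.abs(t['image'].astype(int)-t0['image']).max(2)[60:250,0:520].mean(0)[i:i+40].mean().round(1,) [None] for i in range(0,520,40)]])
E
```

```text
t 14.825 pos [552.7  32.  268.6] F [ 0.7  0.4 -0.1] w 85.1 yaw needed 0.0017 delta tool [-44.2 -30.9  43.8]
[725. -45.   0.]
[660.  94. 139.]
[551.  92. 140.]
[660. -16. 139.]
top diff [(np.float64(17.6),), (np.float64(18.6),), (np.float64(18.2),), (np.float64(18.0),), (np.float64(21.5),), (np.float64(64.1),), (np.float64(61.2),), (np.float64(26.8),), (np.float64(20.7),), (np.float64(22.5),), (np.float64(27.4),), (np.float64(20.8),), (np.float64(17.6),)]
```

View pics/w20.png

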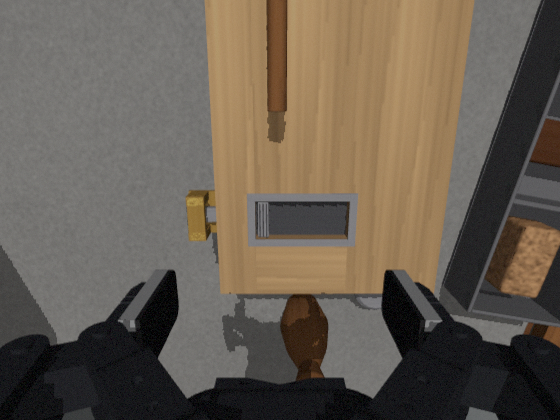

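View pics/s20.png

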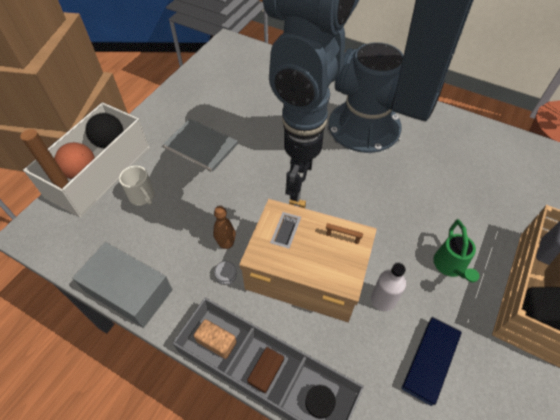

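The lid lies flush (139–140 mm measured), the ridge is at the slot's front end (columns 257–269 against the edge at 255), and the tongue is under the keeper. I'll do a quick bystander comparison before handing in.

```bash
python3 - <<'E'
from h import *
a=dict(np.load('pics/scene0.npz'));b=dict(np.load('pics/s20.npz'))
for n,(u0,u1,v0,v1) in dict(mug=(112,160,158,212),skittle=(208,240,200,255),yoyo=(210,242,258,290),bottle=(370,410,258,315),can=(430,482,218,285),tin=(400,465,315,405),book=(70,170,245,325)).items():
  d=np.abs(a['depth'][v0:v1,u0:u1]-b['depth'][v0:v1,u0:u1]); print(n,'frac depth changed >8mm',(d>8).mean().round(3))
E
```

```text
mug frac depth changed >8mm 0.041
skittle frac depth changed >8mm 0.023
yoyo frac depth changed >8mm 0.022
bottle frac depth changed >8mm 0.015
can frac depth changed >8mm 0.02
tin frac depth changed >8mm 0.009
book frac depth changed >8mm 0.033
```

Depth around every bystander is unchanged apart from edge noise. Handing in.

```bash
python3 -c "
from h import *
print(manip.hand_in(), manip.state()['time_s'])"
```

```text
the job is handed in; nothing more can be done
the job is handed in; nothing more can be done
```

The chest is locked and the job is handed in, at about 15 s of the 48 s allowed. No verdict was reported.

- **Bolt:** I pushed it towards the front until it stopped. It did not move further under 12 N.
- **Tug:** I gripped the handle and pulled up. The handle rose about 6 mm and then held against about 30 N. I lowered the lid, let go and moved the arm clear.
- **Last checks:** The lid's upper face measured 139–140 mm, so it is shut. The thumb ridge is at the front end of the slot and the tongue is under the keeper bar. Depth around the bystanders matched the start, with only 1–4% of pixels changed, which I took as edge noise.

**Disagreement:** The reported tool tip lies about 32 mm beyond the real fingertips, according to both the wrist and scene depth cameras. Because of this my first push passed above the lid without touching anything. I allowed for the offset from then on.

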